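# Find the rocking corner of the shoe-heel jig plate and press its shim flat

## Task

The jig plate on the cobbler's bench rocks on one of its four corners. With the fingertips, press down on the plate's corner buttons until you find the corner that gives, then press the brass shim tab beside that corner down flat and leave the other three tabs standing. Only press: pick nothing up, and leave the loose things where they are.

Things in the scene. Friction and masses are not known exactly. Their poses are not given: they have to be found in the camera images.
- bed: Fixed dark steel bed of the jig, a slab 200 x 290 x 12 mm, turned up to 0.3 rad. Origin: centre of its underside, on the table. x points away from the robot (short side), y to the robot's left (long side), z up.
- plate: Bright steel jig plate in the middle of the bed, 180 (x) x 150 (y) x 10 mm, top 36 mm above the table; on it a wooden form 22 mm high and two stops. Origin: its centre, 24 mm above the table. It pivots there on a rubber bush that levels it when nobody presses. It stands on four hidden feet, one under each corner button; one, a different one each time, is 5 mm short. This cannot be seen.
- corner_near_left (a point): Centre of the top of the near left corner button of the plate (dark steel disc 28 mm across, 4 mm high): 40 mm above the table, at x = -68, y = +52 mm in the bed's frame. Pressed with 6 to 10 N a sound corner moves less than 1 mm; the rocking corner sinks 4 to 5 mm under about 6 N, the opposite one rising, and springs back.
- corner_near_right (a point): Centre of the top of the near right corner button of the plate (dark steel disc 28 mm across, 4 mm high): 40 mm above the table, at x = -68, y = -52 mm in the bed's frame. Pressed with 6 to 10 N a sound corner moves less than 1 mm; the rocking corner sinks 4 to 5 mm under about 6 N, the opposite one rising, and springs back.
- corner_far_left (a point): Centre of the top of the far left corner button of the plate (dark steel disc 28 mm across, 4 mm high): 40 mm above the table, at x = +68, y = +52 mm in the bed's frame. Pressed with 6 to 10 N a sound corner moves less than 1 mm; the rocking corner sinks 4 to 5 mm under about 6 N, the opposite one rising, and springs back.
- corner_far_right (a point): Centre of the top of the far right corner button of the plate (dark steel disc 28 mm across, 4 mm high): 40 mm above the table, at x = +68, y = -52 mm in the bed's frame. Pressed with 6 to 10 N a sound corner moves less than 1 mm; the rocking corner sinks 4 to 5 mm under about 6 N, the opposite one rising, and springs back.
- tab_near_left (a point): Point to press on the near left brass shim tab: on its upper face, 42 mm from its hinge (x = -68, y = +88 mm in the bed's frame, 22.5 mm above the table). The tab is 32 mm wide (x), 5 mm thick, reaches 62 mm outward (+y) from the hinge, with a small lip at the end. At the start it slopes up at 0.286 rad and this point is 37 mm above the table; flat on its ledge, 25 mm.
- tab_near_right (a point): Point to press on the near right brass shim tab: on its upper face, 42 mm from its hinge (x = -68, y = -88 mm in the bed's frame, 22.5 mm above the table). The tab is 32 mm wide (x), 5 mm thick, reaches 62 mm outward (-y) from the hinge, with a small lip at the end. At the start it slopes up at 0.286 rad and this point is 37 mm above the table; flat on its ledge, 25 mm.
- tab_far_left (a point): Point to press on the far left brass shim tab: on its upper face, 42 mm from its hinge (x = +68, y = +88 mm in the bed's frame, 22.5 mm above the table). The tab is 32 mm wide (x), 5 mm thick, reaches 62 mm outward (+y) from the hinge, with a small lip at the end. At the start it slopes up at 0.286 rad and this point is 37 mm above the table; flat on its ledge, 25 mm.
- tab_far_right (a point): Point to press on the far right brass shim tab: on its upper face, 42 mm from its hinge (x = +68, y = -88 mm in the bed's frame, 22.5 mm above the table). The tab is 32 mm wide (x), 5 mm thick, reaches 62 mm outward (-y) from the hinge, with a small lip at the end. At the start it slopes up at 0.286 rad and this point is 37 mm above the table; flat on its ledge, 25 mm.
- shim_near_left (a joint): Angle of the near left shim tab, rad: 0 standing up as at the start, 0.286 flat. Takes about 6 N at the press point and stays where it is left. Beside the rocking corner it goes fully flat and packs the gap; beside a sound corner it stops hard at about 0.12.
- shim_near_right (a joint): Angle of the near right shim tab, rad: 0 standing up as at the start, 0.286 flat. Takes about 6 N at the press point and stays where it is left. Beside the rocking corner it goes fully flat and packs the gap; beside a sound corner it stops hard at about 0.12.
- shim_far_left (a joint): Angle of the far left shim tab, rad: 0 standing up as at the start, 0.286 flat. Takes about 6 N at the press point and stays where it is left. Beside the rocking corner it goes fully flat and packs the gap; beside a sound corner it stops hard at about 0.12.
- shim_far_right (a joint): Angle of the far right shim tab, rad: 0 standing up as at the start, 0.286 flat. Takes about 6 N at the press point and stays where it is left. Beside the rocking corner it goes fully flat and packs the gap; beside a sound corner it stops hard at about 0.12.
- heel_lift: Black rubber heel lift, 41 x 40 x 12 mm, lying loose on the bed's left ledge between the two left tabs. Origin: underside. A bystander.
- tack_tin: Small round aluminium tack tin, 40 mm across, 26 mm high, loose on the bed between the two right tabs. Origin: centre of underside. A bystander.
- hammer: Hammer lying on the table to the right. A bystander.
- brush: Brush lying on the table to the left. A bystander.
- polish: Amber jar of polish with black cap, 48 mm across, 85 mm high, on the left. Origin: centre of underside. A bystander.
- mug: White mug, 76 mm across, 85 mm high, on the right. Origin: centre of underside. A bystander.
- shoe_last: Grey plastic shoe last (foot form), about 235 mm long, 80 mm high and wide, on the table to the left near the robot. Origin: underside. A bystander.

How it is judged:
By the outcome, as a careful person would: the job done as asked, in the order asked, and still so for the second after the job is handed in, with the robot touching nothing.
It also fails if it takes over 45 s, if anything falls off the work surface, if the arm or the gripper's body presses on something with over 40 N, if the wrist force passes 120 N, or if a joint passes its speed limit or range.

## Robot

A 6-joint arm with a two-finger parallel gripper is mounted at the origin on the work surface. World frame = base frame: x ahead of the robot, y to its left, z up, the work surface at z = 0. Lengths are in mm, angles in rad, forces in N, time in s.
With the tool pointing down it reaches from about 275 to 825 mm from the base axis. Payload 4.9 kg.
Tool frame: the origin (TCP) lies at the very end of the fingers, on their centre line; the grasp point (between the pads) lies 19 mm behind it; z points along the fingers, y is the direction in which the jaws open and shut (so a half turn about z gives the same grasp; the last joint's range is limited). The gripper opens to 85 mm and grips with 20 to 120 N. Pads are 22 mm wide; open, the fingers measure 114 mm over their backs; the gripper's body (76 mm by 85 mm) begins 54 mm behind the grasp point. The pads swing forward as they close: fully open they stand 13 mm farther back than shut.
Start: joints at [1.164, 0.326, -0.193, 1.052, 0, 1.437], TCP at [148.18, 529.68, 231.281] pointing down, gripper open.
Joint ranges: [-2.65, 2.65], [-0.97, 1.79], [-1.3, 1.35], [-1.93, 2.1], [-1.47, 1.37], [-3.14, 3.14]. Speed limits (rad/s): [2.57, 2.57, 3.14, 3.14, 3.14, 3.14].

## Interface

Orientations are given as [roll, pitch, yaw] about the fixed x, y, z axes, in that order (R = Rz(yaw) Ry(pitch) Rx(roll)).
In Python, from bench import bot, solve_ik, imaging gives the robot as it stands. Calls block until the motion is done:
- bot.move_ptp(position, orientation): joint-space move of the TCP to a pose.
- bot.movel(position, rot=None, max_speed=150, threshold=None): straight line of the TCP; rot=None keeps the orientation; max_speed is the mean speed in mm/s. With threshold (N) it stops when the force on the tool has changed by that much, and returns True; else False.
- bot.move_j(angles): joint-space move.
- bot.grip(opening, effort=None): opening from 0.0 (shut) to 1.0 (fully open); effort is the grip in N (None keeps the last); returns when the fingers have stopped.
- bot.dwell(seconds).
- solve_ik(position, orientation): joint angles nearest the present ones, or None.
- bot.get_state(): the state.
- imaging.capture(name): name is "side" or "top" or "wrist"; returns the picture (384x512x3 uint8, blue, green, red); there is no depth.
- imaging.camera_model(name): a dict with "K" (3x3 intrinsics, pixels), "position" and "rotation" of the camera in the world. Camera axes: x right, y up, looking along -z (the intrinsics and any distortion apply to the point x, -y, -z); pixel columns grow to the right and rows downward; lengths in mm; the calibration is good to about 2 mm. The wrist camera is an equidistant fisheye: a pixel r from the principal point sees the ray r / f radians off the axis. A picture is of the moment at which its call begins: read the wrist's pose just before it. camera_model takes no time and is no camera call; for the wrist camera it gives the pose at the moment of the call.
A pose or a line that the arm cannot do raises bot.IKError and nothing moves.
- bot.sign_off(): hands the job in, once; it reports no verdict.
The state is a dict: "t": time; "qpos": joint angles; "joint_velocities": joint speeds; "effort": joint torques, N m; "tcp_pos": TCP position; "orientation": TCP orientation; "contact_force": force on the tool from outside, world axes, zero at the start; "wrist_torque": the same for the moment, N m; "opening": opening from 0.0 (shut) to 1.0 (fully open).
Only numpy, scipy, OpenCV 4.12 (cv2) and the standard library are available. Lean on these libraries where they do the work, as an engineer would, in place of code of your own. Each camera call takes 0.05 s, during which the arm holds its last target.

## Working session

There is one attempt and no reset: what is moved stays moved. The work goes in short steps, each a Python script; the robot and the scene stay as the last script left them, time stands still between calls to the robot, and variables do not carry over. Pictures are saved under pics/ and viewed, and the job is handed in when it is done.

```bash
mkdir -p pics; ls
python3 - <<'E'
from bench import bot, solve_ik, imaging
import cv2
for n in("top","side"):
    cv2.imwrite(f"pics/{n}0.png",imaging.capture(n)); m=imaging.camera_model(n); print(n,m)
s=bot.get_state();print(s)
E
```

```text
pics
top {'K': array([[353.65914178,   0.        , 260.17861987],
       [  0.        , 353.65914178, 188.44252983],
       [  0.        ,   0.        ,   1.        ]]), 'position': array([ 296.20175963,    1.2619108 , 1198.60558061]), 'rotation': array([ 1.59652898e-01,  1.21788994e-03, -1.58316707e+00])}
side {'K': array([[383.84611133,   0.        , 254.09285274],
       [  0.        , 383.84611133, 191.862182  ],
       [  0.        ,   0.        ,   1.        ]]), 'position': array([380.56528202, 795.76650274, 918.0330861 ]), 'rotation': array([ 0.76723514, -0.00740687, -3.02401762])}
{'t': 0.1, 'qpos': array([ 1.16379390e+00,  3.26898275e-01, -1.93464633e-01,  1.05201348e+00,
        1.65683100e-05,  1.43660694e+00]), 'joint_velocities': array([-4.83193336e-04, -8.50712780e-04,  2.35260462e-03, -3.25932900e-04,
       -6.85352707e-04, -8.72395024e-05]), 'effort': array([ 1.38693671e-03, -4.44240224e+01,  2.63038015e+01,  7.87273224e-03,
       -1.04336093e-04, -3.58211125e-06]), 'tcp_pos': array([147.9647014 , 529.18600186, 230.57192687]), 'orientation': array([-3.14002902e+00, -2.27810384e-04,  2.86877942e+00]), 'contact_force': array([-0.76773132, -0.06899408,  0.467329  ]), 'wrist_torque': array([ 0.02630927, -0.00223226,  0.00263875]), 'opening': 1.0014981309484294}
```

View pics/top0.png

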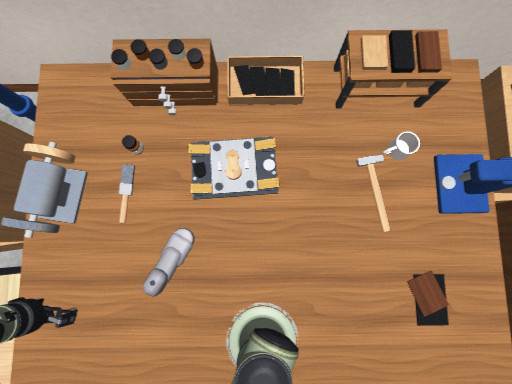

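View pics/side0.png

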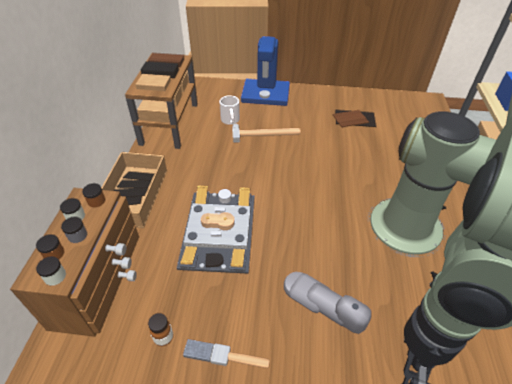

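The top view shows the bed around (234,167), with the gold tabs at its four corners and the plate, form and buttons in the middle. I'll zoom in to measure it.

Run:
```python
import cv2
a=cv2.imread("pics/top0.png");cv2.imwrite("pics/topz.png",cv2.resize(a[125:210,180:290],None,fx=7,fy=7,interpolation=cv2.INTER_CUBIC))
a=cv2.imread("pics/side0.png");cv2.imwrite("pics/sidez.png",cv2.resize(a[175:280,170:265],None,fx=5.7,fy=5.7,interpolation=cv2.INTER_CUBIC))
```

```text
(no output)
```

View pics/topz.png

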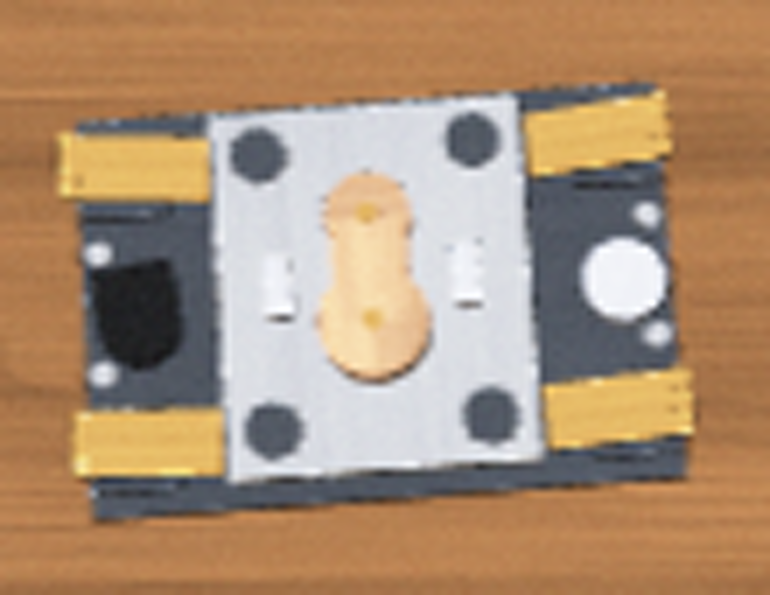

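View pics/sidez.png

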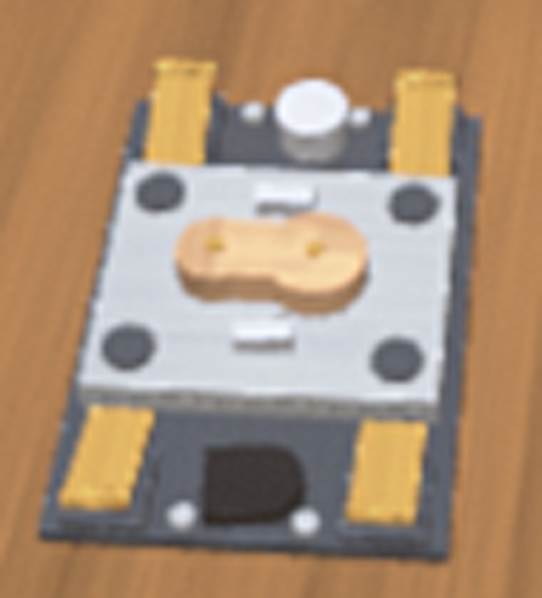

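The buttons in the top zoom sit at (258,155), (472,138), (273,430) and (491,415). I'll refine them as dark blobs on the bright plate in both views, cast rays to z=40, then do a rigid fit.

```bash
cat > h.py <<'E'
import numpy as np,cv2
from scipy.spatial.transform import Rotation as R
def ray(m,u,v):
    K=m['K'];d=np.array([(u-K[0,2])/K[0,0],-(v-K[1,2])/K[1,1],-1.])
    return R.from_euler('xyz',m['rotation']).as_matrix()@d
def onz(m,u,v,z):
    d=ray(m,u,v);p=np.array(m['position']);return p+d*(z-p[2])/d[2]
E
python3 - <<'E'
from h import *
from bench import imaging
NAM=['NL','NR','FL','FR'];B=np.array([[-68,52],[-68,-52],[68,52],[68,-52.]])
def refine(img,uv,r):
    g=255-cv2.cvtColor(img,cv2.COLOR_BGR2GRAY).astype(float)
    u,v=uv
    for _ in range(8):
        yy,xx=np.mgrid[0:384,0:512];w=np.clip(g-90,0,None)*((xx-u)**2+(yy-v)**2<r*r)
        u,v=(w*xx).sum()/w.sum(),(w*yy).sum()/w.sum()
    return u,v
z=lambda l,f,o:[((a+.5)/f-.5+o[0],(b+.5)/f-.5+o[1]) for a,b in l]
T=z([(273,430),(491,415),(258,155),(472,138)],7,(180,125))
S=z([(397,360),(414,203),(128,347),(160,192)],5.7,(170,175))
for n,L,r in(("top",T,5.5),("side",S,5.5)):
    m=imaging.camera_model(n);im=cv2.imread(f"pics/{n}0.png")
    P=np.array([onz(m,*refine(im,p,r),40) for p in L])[:,:2]
    c=P.mean(0);H=(P-c).T@B
    yaw=np.arctan2(H[1,0]-H[0,1],H[0,0]+H[1,1])
    M=np.array([[np.cos(yaw),-np.sin(yaw)],[np.sin(yaw),np.cos(yaw)]])
    print(n,P.round(1).tolist(),c.round(1),yaw.round(4),(P-c-B@M.T).round(1).tolist())
E
```

```text
top [[492.5, 138.6], [498.3, 35.2], [627.3, 146.9], [633.9, 43.5]] [563.   91.1] 0.061 [[0.5, -0.2], [0.1, 0.2], [-0.4, -0.2], [-0.2, 0.2]]
side [[494.1, 140.2], [500.5, 36.8], [629.2, 148.8], [636.0, 45.3]] [565.   92.8] 0.0631 [[0.3, -0.2], [0.1, 0.2], [-0.3, -0.2], [-0.1, 0.1]]
```

Both views agree to 2 mm, and the 136 x 104 rectangle residuals are at most 0.5 mm. The bed centre is about (564, 92) with a yaw of 0.062. Next I'll shut the gripper and press the first corner.

```bash
cat >> h.py <<'E'
C=np.array([564.,92.]);YAW=0.062
def w(x,y):
    c,s=np.cos(YAW),np.sin(YAW);return C+[c*x-s*y,s*x+c*y]
PT=dict(NL=(-68,52),NR=(-68,-52),FL=(68,52),FR=(68,-52))
def press(bot,xy,ztop,zmin,th,v=15):
    """down from ztop, log contact stages"""
    bot.movel([*xy,ztop],max_speed=150); bot.dwell(0.15)
    s=bot.get_state();f0=s['contact_force'].copy();log=[]
    for t in th:
        z=bot.get_state()['tcp_pos'][2]
        hit=bot.movel([*xy,zmin],max_speed=v,threshold=t)
        s=bot.get_state();log.append((hit,s['tcp_pos'].round(1).tolist(),(s['contact_force']-f0).round(1).tolist()))
        if not hit:break
    return log
E
python3 - <<'E'
from h import *
from bench import bot,solve_ik,imaging
bot.grip(0.0,30)
for yaw in (YAW,YAW+np.pi,YAW-np.pi):
    print(yaw,[None if (q:=solve_ik([*w(*PT[k]),40.],[np.pi,0,yaw])) is None else q.round(2).tolist() for k in PT])
s=bot.get_state();print(s['t'],s['opening'],s['tcp_pos'])
E
```

```text
0.062 [[0.13, 0.47, -0.53, 0.57, 0.0, -3.07], [-0.08, 0.46, -0.56, 0.55, 0.0, 3.0], [0.12, 0.67, -0.15, 0.75, 0.0, -3.09], [-0.05, 0.66, -0.18, 0.74, 0.0, 3.03]]
3.203592653589793 [[0.13, 0.47, -0.53, 0.57, 0.0, 0.07], [-0.08, 0.46, -0.56, 0.55, 0.0, -0.14], [0.12, 0.67, -0.15, 0.75, 0.0, 0.06], [-0.05, 0.66, -0.18, 0.74, 0.0, -0.11]]
-3.0795926535897933 [[0.13, 0.47, -0.53, 0.57, 0.0, 0.07], [-0.08, 0.46, -0.56, 0.55, 0.0, -0.14], [0.12, 0.67, -0.15, 0.75, 0.0, 0.06], [-0.05, 0.66, -0.18, 0.74, 0.0, -0.11]]
0.8667 -0.0018731769437807214 [148.17323322 529.7091946  231.31599411]
```

Run:
```python
from h import *
from bench import bot,solve_ik,imaging
p=w(*PT['NL'])
bot.move_ptp([*p,140.],[np.pi,0,YAW+np.pi])
print(bot.get_state()['t'])
print(press(bot,p,48,33,[3,6]))
s=bot.get_state();print(s['t'])
cv2.imwrite("pics/nl_s.png",cv2.resize(imaging.capture("side")[150:300,140:300],None,fx=4,fy=4))
```

```text
2.775
[(True, [492.9, 139.7, 39.9], [0.2, -0.1, 4.4]), (True, [492.9, 139.7, 39.9], [-1.9, -0.6, 5.5])]
4.5167
```

View pics/nl_s.png

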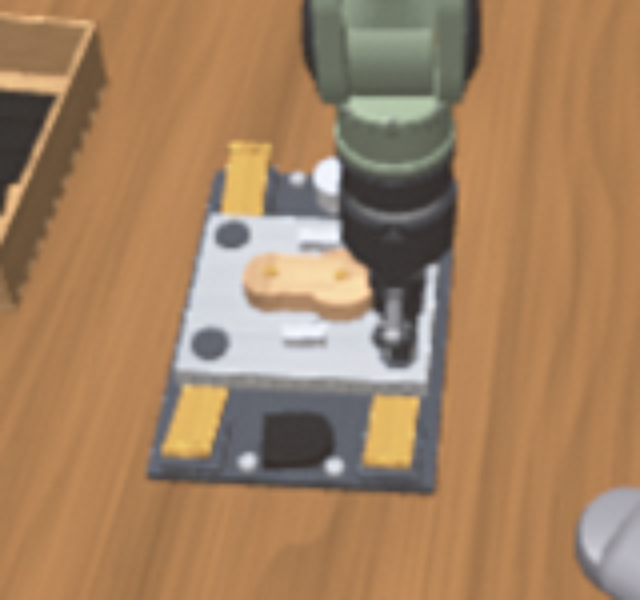

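The fingertip is on the near-left button, at about (397,345) in the picture. So far it's at z=39.9 with 5.5 N, so I'll push on in small steps up to about 9 N.

```bash
cat >> h.py <<'E'
def steps(bot,xy,f0,fmax=8.5,zmin=33.,dz=.5,z=None):
    z=bot.get_state()['tcp_pos'][2] if z is None else z
    while z>zmin:
        z-=dz; bot.movel([*xy,z],max_speed=15,threshold=25)
        bot.dwell(.08);s=bot.get_state();f=s['contact_force'][2]-f0
        print('cmd %.1f z %.2f F %.1f'%(z,s['tcp_pos'][2],f),end=' | ')
        if f>fmax:break
    print('t',s['t'])
E
python3 - <<'E'
from h import *
from bench import bot
p=w(*PT['NL'])
steps(bot,p,0.3)
bot.movel([*p,75.]);print(bot.get_state()['contact_force'])
E
```

```text
cmd 39.4 z 39.86 F 7.1 | cmd 38.9 z 39.72 F 11.6 | t 5.2333
[-0.63527312  0.69738534  0.47807574]
```

Near-left is sound: 11.6 N moved it less than 0.3 mm. Next is near-right.

```bash
cat > p.py <<'E'
import sys
from h import *
from bench import bot
k=sys.argv[1];p=w(*PT[k])
bot.movel([*p,75.],max_speed=150)
bot.movel([*p,44.],max_speed=80);bot.dwell(.1)
f0=bot.get_state()['contact_force'][2]
bot.movel([*p,34.],max_speed=15,threshold=3)
steps(bot,p,f0)
bot.movel([*p,75.]);print(f0,bot.get_state()['contact_force'].round(1))
E
python3 p.py NR
```

```text
cmd 39.4 z 39.90 F 4.6 | cmd 38.9 z 39.77 F 9.6 | t 8.1833
0.2636495773751426 [-0.6 -0.5 -0.4]
```

Near-right is sound too. Next is far-right.

```bash
python3 p.py FR
```

```text
cmd 36.5 z 36.87 F 3.3 | cmd 36.0 z 36.31 F 3.0 | cmd 35.5 z 35.69 F 4.4 | cmd 35.0 z 35.44 F 5.6 | cmd 34.5 z 35.31 F 8.4 | cmd 34.0 z 35.20 F 11.5 | t 12.7833
0.19014932759571063 [-0.6 -0.1  0.3]
```

Far-right sank 4.7 mm and then stopped hard, so that's the rocking corner. I'll press its tab now.

Run:
```python
from h import *
from bench import bot,imaging
p=w(68,-129);print(p)
bot.movel([*p,75.],max_speed=150)
bot.movel([*p,45.],max_speed=80);bot.dwell(.1)
f0=bot.get_state()['contact_force'][2]
print(bot.movel([*p,30.],max_speed=20,threshold=3),bot.get_state()['tcp_pos'].round(1))
steps(bot,p,f0,fmax=16,zmin=23.,dz=1.)
bot.dwell(.2);s=bot.get_state();print(s['tcp_pos'],s['contact_force'])
bot.movel([*p,75.]);bot.movel([*w(-40,-129),160.])
for n,(a,b,c,d) in dict(top=(125,210,180,290),side=(175,280,170,265)).items():
    cv2.imwrite(f"pics/end_{n}.png",cv2.resize(imaging.capture(n)[a:b,c:d],None,fx=5.7,fy=5.7,interpolation=cv2.INTER_CUBIC))
print(bot.get_state()['t'])
```

```text
[639.86222279 -32.53884194]
True [640.1 -32.8  38. ]
cmd 37.0 z 37.33 F 4.5 | cmd 36.0 z 36.28 F 4.7 | cmd 35.0 z 35.20 F 4.9 | cmd 34.0 z 34.14 F 4.3 | cmd 33.0 z 33.08 F 4.3 | cmd 32.0 z 32.05 F 4.4 | cmd 31.0 z 31.02 F 4.9 | cmd 30.0 z 29.99 F 4.9 | cmd 29.0 z 28.97 F 3.7 | cmd 28.0 z 27.97 F 4.1 | cmd 27.0 z 26.96 F 4.2 | cmd 26.0 z 25.93 F 4.4 | cmd 25.0 z 25.07 F 4.9 | cmd 24.0 z 24.99 F 10.7 | cmd 23.0 z 24.91 F 15.9 | t 19.9583
[640.0151589  -32.57756465  24.9231884 ] [-3.1370042  -3.05059494 16.48037207]
21.825
```

View pics/end_top.png

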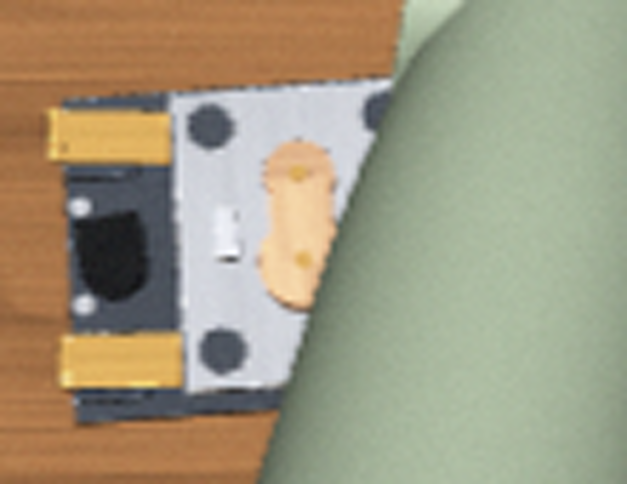

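View pics/end_side.png

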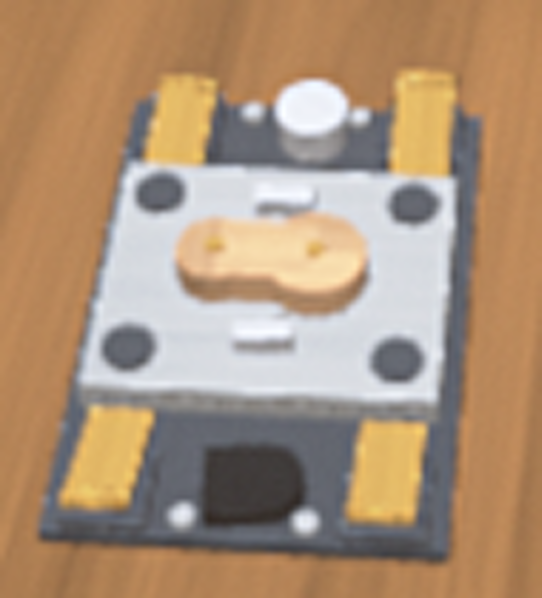

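In the side view the far-right tab's end dropped from row 62 to row 77. The other three tabs, the tin at (310,105) and the heel lift haven't moved. The arm hides the right half of the top view. The robot is clear of everything, so I'm handing in.

```bash
python3 -c "
from bench import bot
print(bot.get_state()['contact_force']);bot.sign_off()"
```

```text
[-0.3580391  -1.02097334  0.449385  ]
the job is handed in; nothing more can be done
```

The far-right corner is the one that rocks. I pressed its shim tab flat, left the other three tabs alone, and handed the job in at about 22 s of the 45 s allowed.

- **Finding the corner:** near-left and near-right moved less than 0.3 mm under about 10 to 12 N. Far-right sank about 4.7 mm and then stopped hard. I stopped there, so far-left was never pressed.
- **Pressing the tab:** it went down smoothly at about 4 to 5 N and stopped hard at 24.9 mm under 16 N. The expected flat height is 25 mm.
- **Last checks:** the side view shows the far-right tab lowered and the other three standing. The tin and heel lift are where they were, and the robot was touching nothing. The arm hid the right half of the final top view, so only the side view confirms that half. I did not press the far-right corner again to check that the rocking is gone.

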